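Feed one bearing cover into the empty kit box

TASK

Push the feeder's sprung slide fully in to its stop, so that the bottom bearing cover drops out onto the tray, and let the slide spring all the way back. Then take that cover and set it down flat in the empty cardboard kit box, without dropping it in. Feed one cover only, and leave the other covers, the tools and the tin where they are.

Things in the scene. Friction and masses are not known exactly. Their poses are not given: they have to be found in the camera images.
- feeder: Blue fixed feeder. Origin on the table under the centre of its magazine; x: the way the slide is pushed and covers come out; z up. Magazine: open-topped square shaft, 77 mm outside, 69 inside, narrow slot in each side, floor 12 mm and top 62 mm above the table, holding three stacked covers. They leave under the +x wall by a 20 mm high gate. Slide bed reaches back to x = -140 mm
- slide (a joint): Travel (m) of the flat steel slide (60 mm wide, 12 thick): 0 at rest, 0.08 at its stop, pushed along feeder +x. Its spring takes 4 N to start, 10 N at the stop, and brings it back when released; the next cover then drops to the shaft floor. Only a push right to the stop frees the bottom cover onto the tray
- push_pad (a point): Centre of the face of the dark rubber pad (62 mm wide, 27 to 67 mm above the table) on the slide's upright plate (70 mm wide, top 70 mm above the table), 48 mm above the table; at rest 136 mm behind the feeder's origin. It faces feeder -x; push it along +x from behind, e.g. with closed fingers. Moves with the slide; axes as the feeder
- tray (a point): Centre of the flat steel exit tray's surface, 4 mm above the table, fixed to the feeder at its x = 92 mm; axes as the feeder. Tray 106 mm (x) by 150 mm (y), open at the sides; a lip at its +x end stands 8 mm high. The cover pushed out lies flat here, centre about 75 to 105 mm from the feeder's origin
- cover_1: flat round bearing cover of plain aluminium, 64 mm diameter, 16 mm thick, about 0.15 kg, solid, smooth and lightly oiled, four small dark dots on top; origin at the centre of its underside, z up; lowest of the three in the magazine: the one that is fed out
- cover_2: flat round bearing cover of plain aluminium, 64 mm diameter, 16 mm thick, about 0.15 kg, solid, smooth and lightly oiled, four small dark dots on top; origin at the centre of its underside, z up; second in the magazine, must stay in it
- cover_3: flat round bearing cover of plain aluminium, 64 mm diameter, 16 mm thick, about 0.15 kg, solid, smooth and lightly oiled, four small dark dots on top; origin at the centre of its underside, z up; top one in the magazine, must stay in it
- cover_4: flat round bearing cover of plain aluminium, 64 mm diameter, 16 mm thick, about 0.15 kg, solid, smooth and lightly oiled, four small dark dots on top; origin at the centre of its underside, z up; already lies in the other kit box, must stay there
- box_1: Open cardboard kit box, fixed, outside 160 mm (x) by 150 mm (y) by 40 mm high, walls and floor 5 mm; origin at the centre of its underside. It already holds cover_4
- box_2: Same kind of box, empty at the start: the cover goes here. Origin at the centre of its underside, inner floor 5 mm above it, inside 150 by 140 mm
- hammer: Hammer lying on the bench, 260 mm long; bystander
- screwdriver: Screwdriver lying on the bench, 200 mm long; bystander
- tin: Closed tin, 84 mm diameter, 110 mm high, standing; bystander. Origin at the centre of its underside

How it is judged (in metres and radians):
On the way, in this order (a step that is already met when the one before it is completed fails the run):
1. the slide is pushed fully in (beyond 75 of its 80 mm) (value of joint slide above 0.075 m), for 0.05 s.
2. the slide is back out and the bottom cover lies flat on the tray (value of joint slide below 0.006 m and x of cover_1 in the frame of feeder above 0.06 m and z of cover_1 in the frame of feeder below 0.009 m and angle between cover_1's own z axis and vertical below 0.1 rad), for 0.1 s.
At the end, for the whole second after the job is handed in: cover_1 lies still and flat (0.1 rad) on the floor of box_2, centres within 60 mm; slide within 6 mm of rest; cover_2 and cover_3 flat in the magazine within 20 mm of its centre line; cover_4, hammer, screwdriver and tin within 30 mm of their starts (horizontal distance between cover_1 and box_2 below 0.06 m and z of cover_1 in the frame of box_2 below 0.009 m and angle between cover_1's own z axis and vertical below 0.1 rad and linear speed of cover_1 below 0.02 m/s and value of joint slide below 0.006 m and horizontal distance between each of cover_2, cover_3 and feeder below 0.02 m and angle between each of cover_2, cover_3's own z axis and vertical below 0.15 rad and distance of each of cover_4, hammer, screwdriver, tin from where it was at the start of the episode below 0.03 m); the robot touches nothing.
It fails at once if a second cover is fed out or taken from the magazine (horizontal distance between any of cover_2, cover_3 and feeder above 0.035 m).
It fails at once if the cover is dropped or thrown into the box (faster than 0.6 m/s within the box) (horizontal distance between cover_1 and box_2 below 0.075 m and z of cover_1 in the frame of box_2 below 0.04 m and linear speed of cover_1 above 0.6 m/s).
It fails at once if a bystander or the cover in the other box is moved by more than 50 mm (distance of any of hammer, screwdriver, tin, cover_4 from where it was at the start of the episode above 0.05 m).
It also fails if it takes over 53 s, if anything falls off the work surface, if the arm or the gripper's body presses on something with over 40 N, if the wrist force passes 120 N, or if a joint passes its speed limit or range.

ROBOT

A 6-joint arm with a two-finger parallel gripper is mounted at the origin on the work surface. World frame = base frame: x ahead of the robot, y to its left, z up, the work surface at z = 0. Lengths are in m, angles in degrees, forces in N, time in s.
With the tool pointing down it reaches from about 0.375 to 0.9 m from the base axis. Payload 3.1 kg.
Tool frame: the origin (TCP) lies midway between the tips of the shut fingers; the grasp point (between the pads) lies 19 mm behind it; z points along the fingers, y is the line along which they close (so a half turn about z gives the same grasp; the last joint's range is limited). The gripper opens to 87 mm and grips with 3 to 60 N. Pads are 19 mm wide; open, the fingers measure 117 mm over their backs; the gripper's body (75 mm by 190 mm) begins 51 mm behind the grasp point.
Start: joints at [52.97, 30.224, 82.088, -0, 67.689, -10.227], TCP at [0.282, 0.558, 0.223] pointing down, gripper open.
Joint ranges: [-176.69, 176.69], [-43.24, 126.21], [12.49, 139.97], [-82, 262], [0, 151.66], [-163.58, 163.58]. Speed limits (degrees/s): [159.86, 159.86, 180, 180, 180, 180].

INTERFACE

Orientations are given as a 3x3 rotation matrix whose columns are the frame's x, y, z axes.
In Python, from rig import bot gives the robot as it stands.
- The arm moves only by the tool shift_gripper, called after "Request:" in YAML: its name, and indented under it one key for each argument. Schema: {"type":"object","properties":{"plan":{"type":"array","items":{"type":"array","items":{"type":"array","items":{"type":"number"},"minItems":7,"maxItems":7},"minItems":1,"maxItems":20},"minItems":1,"maxItems":1},"only":{"type":"string"},"quiet":{"type":"boolean"},"lines":{"type":"string"}},"required":["plan"],"additionalProperties":false}. plan is a list that holds a single list of rows (three levels of brackets), with 1 to 20 rows, each of 7 numbers: dx, dy, dz in parts of the range, where 1.0 means 1 m, then a rotation vector rx, ry, rz in shares of 360 degrees (1.0 is 360 degrees), then the opening from 0.0 (shut) to 1.0 (fully open); each row is the pose to reach, as a shift and turn from the pose commanded when the call began, along the tool's axes at that moment; what a row does not reach only later rows make up. A row lasts 1/10 s, in which the tool goes at most 0.05 m and 8.59 degrees, less where a joint would pass 70% of its speed; a pose out of reach is approached as far as the arm can. The fingers move at their own pace and stop on an object; the grip force is fixed at half the most. Time passes only in rows, so rows that do not move let the fingers close. The tool returns the time, the measured TCP pose, the force, the opening and the grip force at its end. only (a regular expression) keeps the lines of the reply that match it, lines (a string "A,B") keeps lines A to B, and quiet returns only ok. Input that does not fit is refused with a message, and nothing moves.
- bot.read_state(): the state, without advancing time (a new reading comes with each control period).
- bot.capture(name): name is "scene" or "top" or "wrist"; returns a dict with "color" (480x640x3 uint8, red, green, blue), "K" (3x3 intrinsics, pixels), "view" (4x4, takes a point from world to camera coordinates); the wrist camera has in their place "mount" (4x4, takes a point from camera to tool coordinates, whose origin is the TCP and whose axes are the flange's). Camera axes: x right, y up, looking along -z (the intrinsics and any distortion apply to the point x, -y, -z); pixel columns grow to the right and rows downward; lengths in m; the calibration is good to about 2 mm. A picture is of the moment at which its call begins: read the wrist's pose just before it. There is no depth.
- bot.hand_in(): hands the job in; it is judged then, once.
The state is a dict: "time_s": time; "joint_positions": joint angles; "qvel": joint speeds; "tau": joint torques, N m; "position": TCP position; "tcp_rot": TCP orientation; "force": force on the tool from outside, world axes, zero at the start; "moment": the same for the moment, N m; "opening": opening from 0.0 (shut) to 1.0 (fully open); "grasp_force": force on a finger pad.
Only numpy, scipy, OpenCV 4.12 (cv2) and the standard library are available. Lean on these libraries where they do the work, as an engineer would, in place of code of your own. Each camera call takes 0.05 s, during which the arm holds its last target. There are 200 camera calls.

## Working session

There is one attempt and no reset: what is moved stays moved. The work goes in short steps, Python scripts to look and compute and a tool call to move; the robot and the scene stay as the last step left them, time stands still between calls to the robot, and variables do not carry over. Pictures are saved under pics/ and viewed, at most 10 in all, crops included, and the job is handed in when it is done.

```bash
mkdir -p pics; ls; cat > h.py <<'E'
import numpy as np,cv2
from rig import bot
def snap(n,f=None):
    s=bot.read_state(); c=bot.capture(n)
    if f: cv2.imwrite('pics/'+f,c['color'][:,:,::-1])
    if 'view' in c: V=np.array(c['view'])
    else:
        T=np.eye(4);T[:3,:3]=s['tcp_rot'];T[:3,3]=s['position']
        V=np.linalg.inv(T@np.array(c['mount']))
    return c['color'],np.array(c['K']),V
def ray(K,V,u,v):
    d=np.linalg.inv(K)@[u,v,1]; d=d*[1,-1,-1]
    R=V[:3,:3]; return -R.T@V[:3,3], R.T@d
def onz(K,V,u,v,z):
    o,d=ray(K,V,u,v); return o+d*(z-o[2])/d[2]
def proj(K,V,p):
    q=V[:3,:3]@np.array(p)+V[:3,3]; q=K@(q*[1,-1,-1]); return q[:2]/q[2]
def tri(rs):
    A=0;b=0
    for o,d in rs:
        d=d/np.linalg.norm(d);P=np.eye(3)-np.outer(d,d);A=A+P;b=b+P@o
    return np.linalg.solve(A,b)
E
python3 - <<'E'
from h import *
for n in ('top','scene','wrist'):
    c,K,V=snap(n,n+'0.png'); np.savez(n+'0.npz',K=K,V=V,c=c)
    print(n,K.round(1).tolist(),(-V[:3,:3].T@V[:3,3]).round(3))
    c=bot.capture(n);print({k:v for k,v in c.items() if k not in('color','K','view','mount')})
s=bot.read_state();print(s['time_s'],np.round(s['tcp_rot'],3))
E
```

```text
pics
rig.py
top [[549.6, 0.0, 311.0], [0.0, 549.6, 243.7], [0.0, 0.0, 1.0]] [ 0.464 -0.009  1.338]
{}
scene [[468.6, 0.0, 323.5], [0.0, 468.6, 238.5], [0.0, 0.0, 1.0]] [ 1.041 -0.588  0.637]
{}
wrist [[408.5, 0.0, 321.2], [0.0, 408.5, 238.4], [0.0, 0.0, 1.0]] [0.223 0.588 0.384]
{}
0.3 [[-0.893  0.451 -0.   ]
 [ 0.451  0.893 -0.001]
 [ 0.    -0.001 -1.   ]]
```

View pics/top0.png

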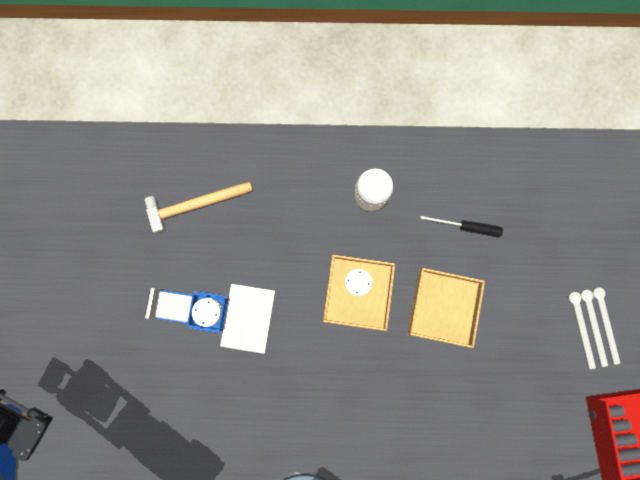

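View pics/scene0.png

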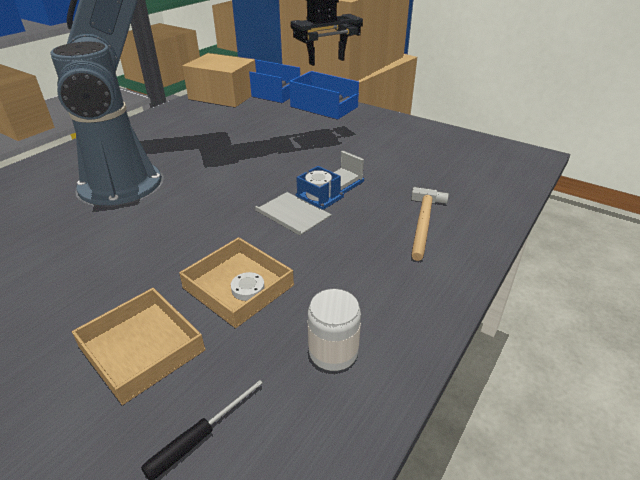

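The top view shows the feeder magazine at (207,312), its tray at (248,319), the push plate at (150,303), box_1 with its cover at (359,293) and the empty box_2 at (448,308). The scene view shows the same layout, with the magazine at (319,185), box_2 at (138,340) and the tin near box_1. Next I'll measure these by masks.

```bash
python3 - <<'E'
from h import *
L=lambda n:(lambda d:(d['c'],d['K'],d['V']))(np.load(n+'0.npz'))
c,K,V=L('top'); hsv=cv2.cvtColor(c,cv2.COLOR_RGB2HSV)
def blobs(m,x0,y0,x1,y1,mn=60):
    M=np.zeros(m.shape,np.uint8);M[y0:y1,x0:x1]=m[y0:y1,x0:x1]*255
    cs,_=cv2.findContours(M,cv2.RETR_EXTERNAL,cv2.CHAIN_APPROX_NONE)
    return [k for k in cs if cv2.contourArea(k)>mn]
white=(hsv[...,1]<40)&(hsv[...,2]>150)
for k in blobs(white,140,270,290,365,20):
    r=cv2.minAreaRect(k); print('white',np.round(r[0],1),np.round(r[1],1),round(r[2],1))
    for z in (.004,.06,.07): 
        print(z,onz(K,V,*r[0],z).round(4), [onz(K,V,*p,z).round(4).tolist()[:2] for p in cv2.boxPoints(r)])
card=(hsv[...,0]>8)&(hsv[...,0]<28)&(hsv[...,1]>70)
for k in blobs(card,310,245,500,360,500):
    r=cv2.minAreaRect(k); print('card',np.round(r[0],1),[onz(K,V,*p,.04).round(4).tolist()[:2] for p in cv2.boxPoints(r)],onz(K,V,*r[0],.04).round(4))
E
python3 - <<'E'
import cv2
a=cv2.imread('pics/top0.png')[270:370,140:300];b=cv2.imread('pics/scene0.png')[140:240,245:405]
cv2.imwrite('pics/crop0.png',cv2.resize(cv2.vconcat([a,b]),None,fx=3,fy=3,interpolation=cv2.INTER_CUBIC))
E
```

```text
white [206. 312.] [28. 28.] 90.0
0.004 [0.4743 0.2438 0.004 ] [[0.5073, 0.279], [0.5083, 0.2113], [0.4414, 0.2088], [0.4404, 0.276]]
0.06 [0.4738 0.2332 0.06  ] [[0.5055, 0.2669], [0.5065, 0.2021], [0.4424, 0.1997], [0.4414, 0.2641]]
0.07 [0.4738 0.2313 0.07  ] [[0.5052, 0.2647], [0.5062, 0.2004], [0.4426, 0.198], [0.4416, 0.2619]]
white [172.8 306. ] [33.2 25.6] 9.5
0.004 [0.4874 0.3244 0.004 ] [[0.4631, 0.3677], [0.5239, 0.3607], [0.512, 0.2808], [0.4513, 0.2883]]
0.06 [0.4865 0.3104 0.06  ] [[0.4631, 0.3519], [0.5214, 0.3452], [0.51, 0.2687], [0.4518, 0.2758]]
0.07 [0.4863 0.3079 0.07  ] [[0.4631, 0.349], [0.521, 0.3424], [0.5096, 0.2665], [0.4519, 0.2736]]
white [149.3 303. ] [ 4.3 31.2] 10.9
0.004 [0.4938 0.3815 0.004 ] [[0.458, 0.3917], [0.5316, 0.3816], [0.5298, 0.3711], [0.4562, 0.3813]]
0.06 [0.4925 0.3651 0.06  ] [[0.4583, 0.3749], [0.5288, 0.3652], [0.5271, 0.3552], [0.4565, 0.3649]]
0.07 [0.4923 0.3621 0.07  ] [[0.4583, 0.3719], [0.5283, 0.3622], [0.5266, 0.3523], [0.4566, 0.362]]
white [247.1 318.2] [45.9 64.8] 9.5
0.004 [0.4611 0.1445 0.004 ] [[0.3933, 0.2092], [0.5462, 0.1891], [0.5297, 0.0789], [0.3773, 0.1006]]
0.06 [0.4612 0.138  0.06  ] [[0.3963, 0.2], [0.5428, 0.1808], [0.5269, 0.0752], [0.381, 0.096]]
0.07 [0.4612 0.1369 0.07  ] [[0.3969, 0.1983], [0.5422, 0.1793], [0.5265, 0.0745], [0.3816, 0.0952]]
card [446.2 307.4] [[0.4261, -0.2329], [0.5879, -0.2638], [0.5616, -0.4209], [0.4007, -0.3874]] [ 0.4934 -0.3262  0.04  ]
card [359.1 292.4] [[0.4556, -0.0353], [0.6158, -0.0563], [0.5962, -0.2092], [0.4367, -0.1858]] [ 0.5254 -0.1216  0.04  ]
```

View pics/crop0.png

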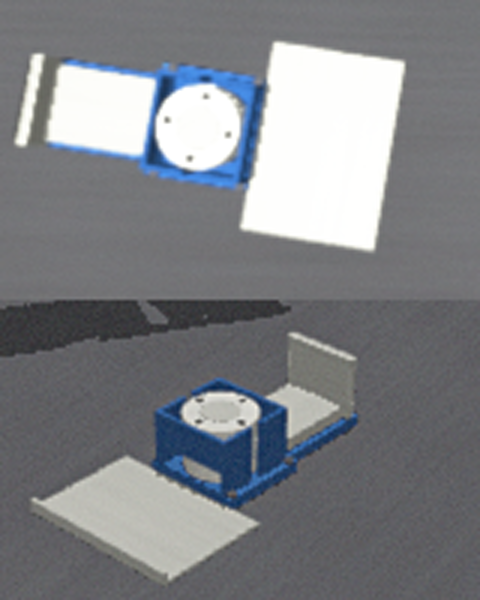

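The crop confirms it: three covers stacked nearly flush with the magazine top, the slide at rest with its plate at the left, and an empty tray. Now I'll cross-check heights with two views (plate top corners, stack top, box_2 rim, tray corners).

```bash
python3 - <<'E'
from h import *
L=lambda n:(lambda d:(d['c'],d['K'],d['V']))(np.load(n+'0.npz'))
c,K,V=L('top'); cs,Ks,Vs=L('scene')
x=np.array([-.141,-.990])
def two(n,p3,ps):
    u=proj(K,V,p3); P=tri([ray(K,V,*u),ray(Ks,Vs,*ps)]); print(n,P.round(4),'reproj err',(proj(Ks,Vs,P)-ps).round(1))
two('plate L',[.4566,.362,.07],[341.7,151]); two('plate R',[.5266,.3523,.07],[363.3,159])
hs=cv2.cvtColor(cs,cv2.COLOR_RGB2HSV)
# stack top disc in scene
m=((hs[...,1]<50)&(hs[...,2]>120)).astype(np.uint8)*255
M=np.zeros_like(m);M[165:190,300:337]=m[165:190,300:337]
k=max(cv2.findContours(M,0,cv2.CHAIN_APPROX_NONE)[0],key=cv2.contourArea);e=cv2.fitEllipse(cv2.convexHull(k));print(e)
two('stack',[.4738,.2332,.06],e[0])
# box_2 rim corners in scene
m=((hs[...,0]>8)&(hs[...,0]<28)&(hs[...,1]>70)).astype(np.uint8)*255
M=np.zeros_like(m);M[280:405,60:215]=m[280:405,60:215]
k=max(cv2.findContours(M,0,cv2.CHAIN_APPROX_NONE)[0],key=cv2.contourArea)[:,0]
left=k[k[:,0].argmin()];top=k[k[:,1].argmin()];right=k[k[:,0].argmax()]
print(left,top,right)
for n,p in (('near/-y',[.4007,-.3874,.04]),('near/+y',[.4261,-.2329,.04]),('far/+y',[.5879,-.2638,.04])):
    print(n,proj(Ks,Vs,p).round(1))
two('b left',[.4007,-.3874,.04],left);two('b top',[.4261,-.2329,.04],top);two('b right',[.5879,-.2638,.04],right)
# tray far corner in scene from crop: (128,457),(258,523)
two('tray a',[.3933,.2092,.004],[245+128/3,140+157/3]);two('tray b',[.5462,.1891,.004],[245+258/3,140+223/3])
# move to behind pad
s=bot.read_state();R=np.array(s['tcp_rot']);o=np.array([.474,.2345])
for n,p in (('behind',-.185),('pad',-.136)):
    w=np.r_[o+x*p,.038]; print(n,w.round(4),(R.T@(w-s['position'])).round(4))
E
```

```text
plate L [0.458  0.3621 0.0736] reproj err [-0.7  0.1]
plate R [0.5282 0.3523 0.0751] reproj err [-0.9  0.2]
((318.374755859375, 177.58511352539062), (15.687002182006836, 26.22357940673828), 92.3449935913086)
stack [0.474  0.2332 0.061 ] reproj err [-0.1  0. ]
[ 72 331] [151 288] [204 350]
near/-y [ 70.9 332.1]
near/+y [155.  285.1]
far/+y [205.6 333.1]
b left [ 0.4012 -0.3861  0.0418] reproj err [-0.6  0.1]
b top [ 0.4238 -0.2368  0.035 ] reproj err [ 2.1 -0.2]
b right [ 0.5894 -0.2722  0.0071] reproj err [ 1.6 -0.2]
tray a [0.3938 0.2099 0.003 ] reproj err [-0.3  0. ]
tray b [0.5444 0.1874 0.0059] reproj err [ 0.9 -0.1]
behind [0.5001 0.4176 0.038 ] [-0.2581 -0.0263  0.1842]
pad [0.4932 0.3691 0.038 ] [-0.2738 -0.0727  0.1842]
```

Two-view heights agree with the text: plate top about 74 mm, stack top 61, box rim about 40, tray about 4. Next I shut the gripper and go behind the pad, turned so the fingers close along feeder y.

Careful with the scale: turns go in shares of 360 degrees. That gives: 71.3 degrees / 360 = 0.1981.

Request:
shift_gripper:
  plan:
    - [[-0.086,-0.009,0.035,0,0,0.0667,0],[-0.172,-0.018,0.07,0,0,0.1333,0],[-0.258,-0.026,0.1,0,0,0.1981,0],[-0.258,-0.026,0.1,0,0,0.1981,0],[-0.258,-0.026,0.1,0,0,0.1981,0],[-0.258,-0.026,0.1,0,0,0.1981,0],[-0.258,-0.026,0.1,0,0,0.1981,0],[-0.258,-0.026,0.1,0,0,0.1981,0],[-0.258,-0.026,0.1,0,0,0.1981,0],[-0.258,-0.026,0.13,0,0,0.1981,0],[-0.258,-0.026,0.16,0,0,0.1981,0],[-0.258,-0.026,0.184,0,0,0.1981,0],[-0.258,-0.026,0.184,0,0,0.1981,0]]

```text
time_s: 1.6
position: [0.4977, 0.4167, 0.0349]
tcp_rot: [[0.141, 0.99, -0.007], [0.99, -0.141, -0.004], [-0.005, -0.006, -1.0]]
force: [-1.2, -1.1, -0.5]
opening: 0.015
grasp_force: 0.0
```

```bash
python3 - <<'E'
from h import *
s=bot.read_state();R=np.array(s['tcp_rot']);print(s['time_s'],R.round(3).tolist(),s['joint_positions'])
for p in (-.146,-.136,-.066,-.056):
    w=np.r_[np.array([.474,.2345])+np.array([-.141,-.99])*p,.038];print(p,(R.T@(w-s['position'])).round(4))
snap('wrist','w1.png')
E
```

```text
1.6 [[0.141, 0.99, -0.007], [0.99, -0.141, -0.004], [-0.005, -0.006, -1.0]] [ 3.00899141e+01  4.58425534e+01  8.52593484e+01 -3.35234602e-03
  4.93592632e+01  3.82006802e+01]
-0.146 [-0.0377  0.0022 -0.0029]
-0.136 [-0.0477  0.0022 -0.0029]
-0.066 [-0.1177  0.0022 -0.0025]
-0.056 [-0.1277  0.0022 -0.0025]
```

View pics/w1.png

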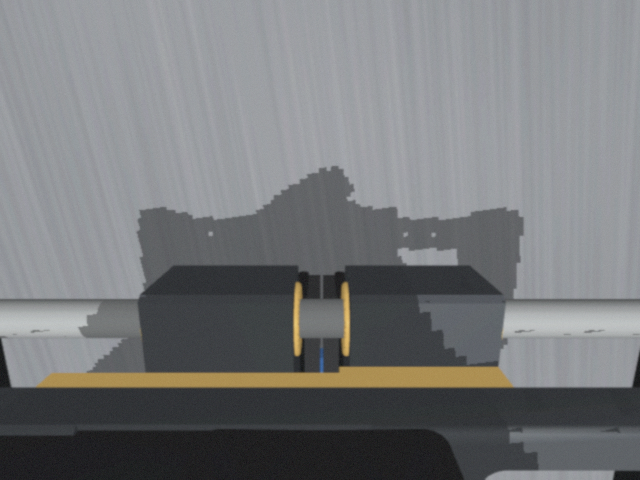

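The wrist view shows only the shut fingers around (320,300), and the pad is hidden below them. Next I push and watch the force.

Request:
shift_gripper:
  plan:
    - [[-0.02,0.002,-0.004,0,0,0,0],[-0.035,0.002,-0.005,0,0,0,0],[-0.045,0.002,-0.005,0,0,0,0],[-0.055,0.002,-0.005,0,0,0,0],[-0.07,0.002,-0.005,0,0,0,0],[-0.085,0.002,-0.005,0,0,0,0],[-0.1,0.002,-0.005,0,0,0,0],[-0.105,0.002,-0.005,0,0,0,0],[-0.105,0.002,-0.005,0,0,0,0]]

```text
time_s: 2.55
position: [0.489, 0.3161, 0.0454]
tcp_rot: [[0.144, 0.99, 0.005], [0.99, -0.144, 0.005], [0.006, 0.004, -1.0]]
force: [-0.6, 8.3, 1.6]
opening: 0.007
grasp_force: 4.1
```

```bash
python3 - <<'E'
from h import *
s=bot.read_state();print(np.round((np.array(s['position'])[:2]-[.474,.2345])@[-.141,-.99],4))
c,K,V=snap('top','t2.png')
x=np.array([-.141,-.99]);p=proj(K,V,[.4923,.3621,.07]);print(p)
a=cv2.imread('pics/t2.png')[270:370,120:300];cv2.imwrite('pics/t2c.png',cv2.resize(a,None,fx=4,fy=4))
E
```

```text
-0.0829
[149.34138597 302.9784605 ]
```

View pics/t2c.png

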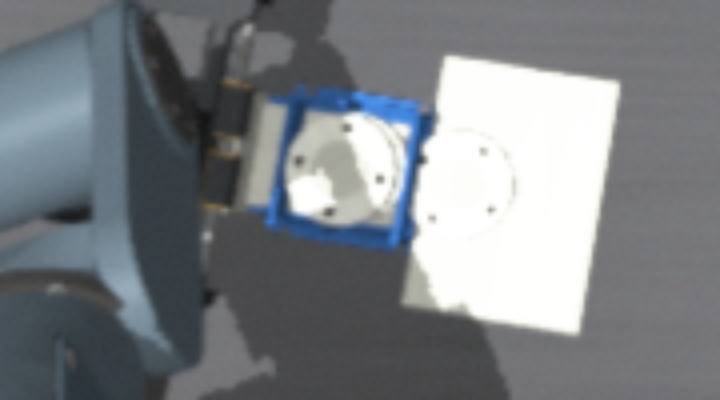

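Slide is about 63 mm in (8.3 N) and the cover is partly out on the tray at crop (465,180). I'll finish the stroke gently.

Request:
shift_gripper:
  plan:
    - [[-0.006,0,0,0,0,0,0],[-0.011,0,0,0,0,0,0],[-0.015,0,0,0,0,0,0],[-0.018,0,0,0,0,0,0],[-0.018,0,0,0,0,0,0]]

```text
time_s: 3.1
position: [0.4869, 0.3008, 0.0455]
tcp_rot: [[0.145, 0.989, 0.006], [0.989, -0.145, 0.009], [0.01, 0.005, -1.0]]
force: [-2.4, 15.3, 1.8]
opening: 0.002
grasp_force: 7.4
```

```bash
python3 - <<'E'
from h import *
s=bot.read_state();print(np.round((np.array(s['position'])[:2]-[.474,.2345])@[-.141,-.99],4))
E
```

```text
-0.0674
```

Force of 15 N, above the spring's 10 N, means the stop is reached. A touch more, then I retreat with the slide following.

Request:
shift_gripper:
  plan:
    - [[-0.003,0,0,0,0,0,0],[-0.003,0,0,0,0,0,0],[0.01,0,0,0,0,0,0],[0.025,0,0,0,0,0,0],[0.04,0,0,0,0,0,0],[0.055,0,0,0,0,0,0],[0.07,0,0,0,0,0,0],[0.085,0,0,0,0,0,0],[0.1,0,0,0,0,0,0],[0.13,0,0,0,0,0,0],[0.14,0,-0.03,0,0,0,0],[0.14,0,-0.08,0,0,0,0],[0.14,0,-0.13,0,0,0,0],[0.14,0,-0.13,0,0,0,1]]

```text
time_s: 4.5
position: [0.5086, 0.4372, 0.1809]
tcp_rot: [[0.141, 0.99, 0.012], [0.99, -0.141, 0.006], [0.008, 0.011, -1.0]]
force: [0.5, 0.3, 0.1]
opening: 0.039
grasp_force: 0.0
```

```bash
python3 - <<'E'
from h import *
c,K,V=snap('top','t3.png');np.savez('top3.npz',K=K,V=V,c=c)
c,K,V=snap('scene','s3.png');np.savez('scene3.npz',K=K,V=V,c=c)
a=cv2.imread('pics/t3.png')[270:370,130:290];b=cv2.imread('pics/s3.png')[140:240,245:405]
cv2.imwrite('pics/c3.png',cv2.resize(cv2.vconcat([a,b]),None,fx=3,fy=3,interpolation=cv2.INTER_CUBIC))
E
```

```text
(no output)
```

View pics/c3.png

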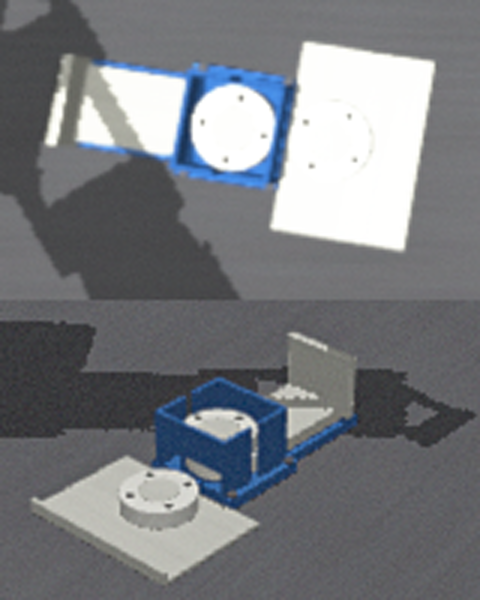

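The slide is fully back and the stack is one lower. The fed cover lies flat on the tray, centred at top-crop (330,141) and scene-crop (159,490). I'll triangulate its dots.

```bash
python3 - <<'E'
from h import *
L=lambda n:(lambda d:(d['c'],d['K'],d['V']))(np.load(n+'3.npz'))
def dots(c,ps):
    g=255.-cv2.cvtColor(c,cv2.COLOR_RGB2GRAY); out=[]
    for u,v in ps:
        u,v=int(round(u)),int(round(v)); w=g[v-3:v+4,u-3:u+4]; w=np.clip(w-np.median(w)-12,0,None)
        yy,xx=np.mgrid[-3:4,-3:4]; out.append([u+(w*xx).sum()/w.sum(),v+(w*yy).sum()/w.sum()])
    return np.array(out)
ct,K,V=L('top');cs,Ks,Vs=L('scene')
t=dots(ct,[(130+a/3-.3,270+b/3-.3) for a,b in((306,122),(349,116),(354,160),(312,166))])
s=dots(cs,[(245+a/3-.3,140+b/3-.3) for a,b in((150,475),(187,484),(168,507),(130,496))])
P=[]
for a,b in zip(t,np.roll(s,0,0)): pass
for sh in range(4):
    P=np.array([tri([ray(K,V,*a),ray(Ks,Vs,*b)]) for a,b in zip(t,np.roll(s,sh,0))]); print(sh,P[:,2].round(4),P.mean(0).round(4))
c=tri([ray(K,V,*t.mean(0)),ray(Ks,Vs,*s.mean(0))]);print('tri',c.round(4),'top@.02',onz(K,V,*t.mean(0),.02).round(4),'scene@.02',onz(Ks,Vs,*s.mean(0),.02).round(4))
st=bot.read_state();R=np.array(st['tcp_rot']);print(st['position'],st['opening'])
w=onz(K,V,*t.mean(0),.02);print('feeder x,y',(w[:2]-[.474,.2345])@np.array([[-.141,.99],[-.99,-.141]]))
for z in (.12,.006): print(z,(R.T@(np.r_[w[:2],z]-st['position'])).round(4))
E
```

```text
0 [nan nan nan nan] [nan nan nan]
1 [nan nan nan nan] [nan nan nan]
2 [nan nan nan nan] [nan nan nan]
3 [nan nan nan nan] [nan nan nan]
tri [nan nan nan] top@.02 [0.4646 0.1603 0.02  ] scene@.02 [nan nan nan]
[0.50488253 0.43468638 0.17462312] 0.11052235547236408
feeder x,y [0.07483116 0.00114107]
0.12 [-0.2774 -0.0013  0.0547]
0.006 [-0.2773 -0.0014  0.1687]<stdin>:7: RuntimeWarning: invalid value encountered in scalar divide
```

Request:
shift_gripper:
  plan:
    - [[-0.05,0,0,0,0,0,1],[-0.1,0,0,0,0,0,1],[-0.15,0,0,0,0,0,1],[-0.2,0,0,0,0,0,1],[-0.25,0,0,0,0,0,1],[-0.277,-0.001,0.01,0,0,0,1],[-0.277,-0.001,0.03,0,0,0,1],[-0.277,-0.001,0.03,0,0,0,1],[-0.277,-0.001,0.03,0,0,0,1]]

```text
time_s: 5.5
position: [0.4634, 0.1605, 0.1422]
tcp_rot: [[0.141, 0.99, -0.005], [0.99, -0.141, -0.001], [-0.001, -0.004, -1.0]]
force: [0.8, 0.7, -0.2]
opening: 0.92
grasp_force: 0.0
```

```bash
python3 - <<'E'
from h import *
d=np.load('top3.npz');e=np.load('scene3.npz')
print(tri([ray(d['K'],d['V'],239.8,316.8),ray(e['K'],e['V'],297.8,203.3)]).round(4))
c,K,V=snap('wrist','w4.png');np.savez('w4.npz',K=K,V=V,c=c)
print(proj(K,V,[.4646,.1603,.02]),bot.read_state()['opening'])
E
```

```text
[0.4643 0.1598 0.0224]
[324.32311459 231.74138896] 0.9500175802457245
```

View pics/w4.png

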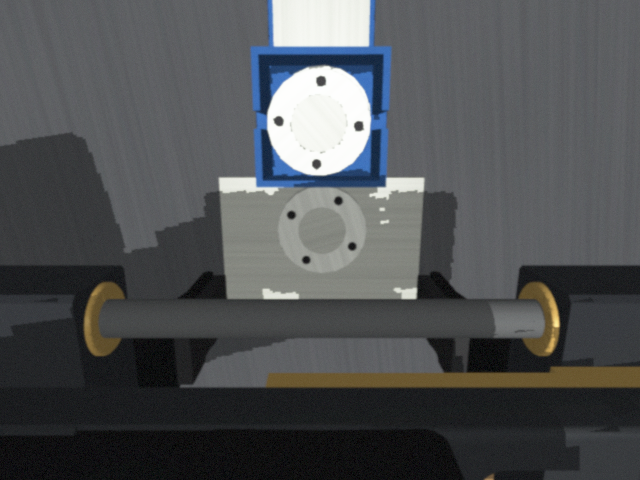

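The wrist view shows the cover flat on the tray, its dots centred at (322,230) against a predicted (324,232). The positions agree within 2 mm. Now I descend.

```bash
cat > d.py <<'E'
import sys
from h import *
s=bot.read_state();R=np.array(s['tcp_rot']);w=np.array([float(a) for a in sys.argv[1:4]])
print(s['time_s'],np.round(s['position'],4),(R.T@(w-s['position'])).round(4),round(s['opening'],3),np.round(s['force'],1),round(s['grasp_force'],1))
E
python3 d.py .464 .16 .0065
```

```text
5.55 [0.4641 0.161  0.1429] [-0.0009  0.0003  0.1364] 0.95 [ 0.6  0.9 -0.6] 0.0
```

Request:
shift_gripper:
  plan:
    - [[0,0,0.03,0,0,0,1],[0,0,0.06,0,0,0,1],[0,0,0.09,0,0,0,1],[0,0,0.11,0,0,0,1],[0,0,0.115,0,0,0,1],[0,0,0.12,0,0,0,1],[0,0,0.12,0,0,0,1],[0,0,0.12,0,0,0,1]]

```text
time_s: 6.35
position: [0.4654, 0.1611, 0.0244]
tcp_rot: [[0.141, 0.99, 0.002], [0.99, -0.141, 0.0], [0.0, 0.002, -1.0]]
force: [0.4, 0.7, -0.6]
opening: 1.001
grasp_force: 0.0
```

```bash
python3 d.py .464 .16 .0065
```

```text
6.35 [0.4654 0.1611 0.0244] [-0.0012 -0.0013  0.0179] 1.001 [ 0.4  0.7 -0.6] 0.0
```

Request:
shift_gripper:
  plan:
    - [[-0.001,-0.001,0.008,0,0,0,1],[-0.001,-0.001,0.014,0,0,0,1],[-0.001,-0.001,0.0165,0,0,0,1],[-0.001,-0.001,0.0165,0,0,0,1],[-0.001,-0.001,0.0165,0,0,0,1],[-0.001,-0.001,0.0165,0,0,0,0.5],[-0.001,-0.001,0.0165,0,0,0,0],[-0.001,-0.001,0.0165,0,0,0,0],[-0.001,-0.001,0.0165,0,0,0,0],[-0.001,-0.001,0.0165,0,0,0,0],[-0.001,-0.001,0.0165,0,0,0,0],[-0.001,-0.001,0.0165,0,0,0,0]]

```text
time_s: 7.55
position: [0.4636, 0.1599, 0.0071]
tcp_rot: [[0.141, 0.99, 0.0], [0.99, -0.141, 0.0], [0.0, 0.0, -1.0]]
force: [-1.0, -0.6, 0.9]
opening: 0.725
grasp_force: 30.0
```

```bash
python3 d.py .464 .16 .0065
```

```text
7.55 [0.4636 0.1599 0.0071] [0.0001 0.0004 0.0006] 0.725 [-1.  -0.6  0.9] 30.0
```

Gripped: opening 63 mm, 30 N. Lift.

Request:
shift_gripper:
  plan:
    - [[0,0,-0.01,0,0,0,0],[0,0,-0.025,0,0,0,0],[0,0,-0.05,0,0,0,0],[0,0,-0.08,0,0,0,0],[0,0,-0.11,0,0,0,0],[0,0,-0.13,0,0,0,0],[0,0,-0.13,0,0,0,0]]

```text
time_s: 8.25
position: [0.4653, 0.1602, 0.1399]
tcp_rot: [[0.141, 0.99, 0.007], [0.99, -0.141, 0.001], [0.002, 0.006, -1.0]]
force: [-0.3, -0.5, -2.4]
opening: 0.729
grasp_force: 30.0
```

```bash
python3 d.py .494 -.326 .137
```

```text
8.25 [0.4653 0.1602 0.1399] [-0.4773  0.0968  0.0027] 0.729 [-0.3 -0.5 -2.4] 30.0
```

The weight is carried (about 1.5-2 N more). On to above box_2.

Request:
shift_gripper:
  plan:
    - [[-0.015,0.003,0,0,0,0,0],[-0.045,0.009,0,0,0,0,0],[-0.08,0.016,0,0,0,0,0],[-0.115,0.023,0,0,0,0,0],[-0.15,0.03,0,0,0,0,0],[-0.185,0.037,0,0,0,0,0],[-0.22,0.044,0,0,0,0,0],[-0.255,0.051,0,0,0,0,0],[-0.29,0.058,0,0,0,0,0],[-0.325,0.065,0,0,0,0,0],[-0.36,0.072,0,0,0,0,0],[-0.395,0.08,0,0,0,0,0],[-0.43,0.087,0,0,0,0,0],[-0.46,0.093,0,0,0,0,0],[-0.475,0.096,0,0,0,0,0],[-0.477,0.097,0,0,0,0,0],[-0.477,0.097,0,0,0,0,0],[-0.477,0.097,0,0,0,0,0]]

```text
time_s: 10.05
position: [0.4917, -0.3237, 0.1365]
tcp_rot: [[0.14, 0.99, -0.002], [0.99, -0.14, 0.002], [0.002, -0.002, -1.0]]
force: [0.3, 0.7, -2.4]
opening: 0.73
grasp_force: 30.0
```

```bash
python3 d.py .494 -.326 .01
python3 - <<'E'
from h import *
c,K,V=snap('wrist','w5.png'); c,K,V=snap('scene','s5.png')
a=cv2.imread('pics/w5.png');b=cv2.imread('pics/s5.png')
cv2.imwrite('pics/c5.png',cv2.resize(cv2.vconcat([a,b]),(400,600),interpolation=cv2.INTER_AREA))
E
```

```text
10.05 [ 0.4917 -0.3237  0.1365] [-0.0022  0.0028  0.1265] 0.73 [ 0.3  0.7 -2.4] 30.0
```

View pics/c5.png

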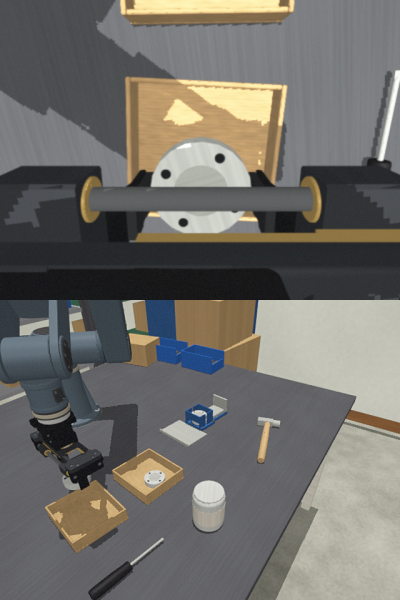

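The cover hangs level at wrist-panel (200,180), with box_2 beneath it and the bystanders undisturbed. I'll lower it.

Request:
shift_gripper:
  plan:
    - [[-0.002,0.003,0.02,0,0,0,0],[-0.002,0.003,0.045,0,0,0,0],[-0.002,0.003,0.07,0,0,0,0],[-0.002,0.003,0.09,0,0,0,0],[-0.002,0.003,0.103,0,0,0,0],[-0.002,0.003,0.111,0,0,0,0],[-0.002,0.003,0.116,0,0,0,0],[-0.002,0.003,0.12,0,0,0,0],[-0.002,0.003,0.12,0,0,0,0],[-0.002,0.003,0.12,0,0,0,0],[-0.002,0.003,0.12,0,0,0,0]]

```text
time_s: 11.25
position: [0.4954, -0.3287, 0.0177]
tcp_rot: [[0.141, 0.99, 0.001], [0.99, -0.141, -0.001], [-0.001, 0.001, -1.0]]
force: [0.3, -0.1, -1.7]
opening: 0.724
grasp_force: 30.0
```

```bash
python3 d.py .494 -.326 .008
```

```text
11.25 [ 0.4954 -0.3287  0.0177] [ 0.0025 -0.0017  0.0097] 0.724 [ 0.3 -0.1 -1.7] 30.0
```

Request:
shift_gripper:
  plan:
    - [[0.001,-0.001,0.003,0,0,0,0],[0.001,-0.001,0.006,0,0,0,0],[0.001,-0.001,0.008,0,0,0,0],[0.001,-0.001,0.009,0,0,0,0],[0.001,-0.001,0.0095,0,0,0,0],[0.001,-0.001,0.0095,0,0,0,0],[0.001,-0.001,0.0095,0,0,0,0]]

```text
time_s: 11.95
position: [0.494, -0.3271, 0.0081]
tcp_rot: [[0.141, 0.99, -0.0], [0.99, -0.141, 0.0], [0.0, -0.0, -1.0]]
force: [-2.2, 0.8, 6.7]
opening: 0.725
grasp_force: 30.0
```

```bash
python3 d.py .494 -.326 .008
```

```text
11.95 [ 0.494  -0.3271  0.0081] [ 0.0011 -0.0002  0.0001] 0.725 [-2.2  0.8  6.7] 30.0
```

The cover is in contact with the floor (upward force 6.7 N). Release and rise straight.

Request:
shift_gripper:
  plan:
    - [[0,0,0,0,0,0,0.8],[0,0,0,0,0,0,0.9],[0,0,0,0,0,0,0.9],[0,0,0,0,0,0,0.9],[0,0,-0.01,0,0,0,0.9],[0,0,-0.03,0,0,0,0.9],[0,0,-0.06,0,0,0,0.9],[0,0,-0.1,0,0,0,0.9],[0.05,0,-0.14,0,0,0,0.9],[0.1,0,-0.16,0,0,0,0.9],[0.15,0,-0.17,0,0,0,0.9],[0.2,0,-0.17,0,0,0,0.9],[0.25,0,-0.17,0,0,0,0.9],[0.25,0,-0.17,0,0,0,0.9],[0.25,0,-0.17,0,0,0,0.9]]

```text
time_s: 13.45
position: [0.5293, -0.0768, 0.1784]
tcp_rot: [[0.136, 0.991, 0.0], [0.991, -0.136, 0.0], [0.0, 0.0, -1.0]]
force: [-0.1, 0.0, 0.3]
opening: 0.901
grasp_force: 0.0
```

```bash
python3 - <<'E'
from h import *
c,K,V=snap('top','t6.png'); c,K,V=snap('scene','s6.png')
a=cv2.imread('pics/t6.png')[150:390,120:520];b=cv2.imread('pics/s6.png')[140:440,60:460]
cv2.imwrite('pics/c6.png',cv2.vconcat([a,b]))
E
```

```text
(no output)
```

View pics/c6.png

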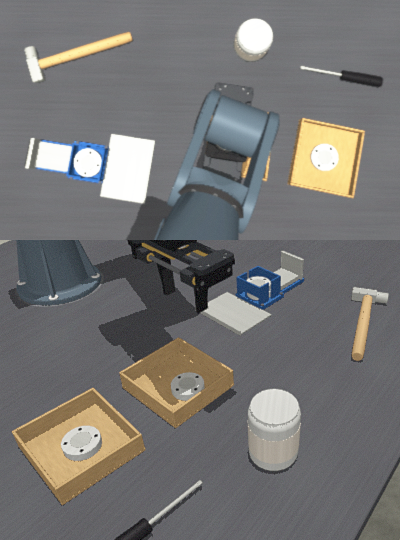

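The cover lies flat in the middle of box_2 (crop 325,157). The slide is out, the tray is empty, and nothing else has moved. Handing in.

```bash
python3 -c "
from rig import bot
print(bot.hand_in())"
```

```text
the job is handed in; nothing more can be done
None
```

I pushed the slide to its stop and it sprang fully back. The one cover it fed was set down flat in box_2, nothing else had moved in the last pictures, and I handed the job in at about 13.5 s; the hand-in gave no verdict.

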